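# Turn the cart wheel until its valve stem points up

## Robot

A 7-joint arm with a two-finger parallel gripper is mounted at the origin on the work surface. World frame = base frame: x ahead of the robot, y to its left, z up, the work surface at z = 0. Lengths are in m, angles in rad, forces in N, time in s.
With the tool pointing down it reaches from about 0.425 to 0.875 m from the base axis. Payload 4.7 kg.
Tool frame: the origin (TCP) lies on the centre line of the jaws, within the pads' length; the fingertips stand 17 mm ahead of it and the grasp point (between the pads) lies 2 mm behind it; z points along the fingers, y is the line along which they close (so a half turn about z gives the same grasp; the last joint's range is limited). The gripper opens to 85 mm and grips with 20 to 120 N. Pads are 22 mm wide; open, the fingers measure 114 mm over their backs; the gripper's body (76 mm by 85 mm) begins 54 mm behind the grasp point. The pads swing forward as they close: fully open they stand 13 mm farther back than shut.
Start: joints at [1.299, 0.321, -0.07, 1.45, 0.023, 1.371, -0.057], TCP at [0.183, -0.624, 0.248] pointing down, gripper open.
Joint ranges: [-2.86, 2.86], [-0.3, 2.09], [-1.38, 1.24], [0.06, 2.45], [-1.56, 4.7], [0.09, 2.05], [-2.69, 2.69]. Speed limits (rad/s): [2.57, 2.57, 3.14, 3.14, 3.14, 3.14, 3.14].

## Interface

Orientations are given as a unit quaternion [w, x, y, z].
In Python, from station import get_obs, snapshot, close_job gives the robot as it stands. The module is installed in compiled form; this text tells all that it offers.
- The arm moves only by the tool carry_out, never from a script. Its argument "increments" is a list of rows, each a list of 5 numbers: the closure, from -1 (fully open) to 1 (shut), so that 0 is half open, then the shift along the tool's x, y, z in units of 25 mm (1.0 is 25 mm), then the turn about the tool's z in units of 10 degrees (1.0 is 10 degrees). In form: [[claw, x, y, z, twist], ...]. A call has 1 to 12 rows; each row shifts and turns the commanded pose from where the row before left it, along the tool's axes as they then stand; what a row does not reach is not made up. A row lasts 1/8 s, in which the tool goes at most 62.5 mm and 10.7 degrees, less where a joint would pass 70% of its speed; a pose out of reach is approached as far as the arm can. A call is refused whole if a number of a shift passes 1 or a number of a turn 1, either way. A call with a gripper value outside its range is refused whole. The fingers move at their own pace and stop on an object; the grip force is fixed at half the most. Time passes only in rows, so rows that do not move let the fingers close. It gives the time, the measured TCP pose, the force, the opening and the grip force at its end, in the units of the state.
- get_obs(): the state, without advancing time (a new reading comes with each control period).
- snapshot(name): name is "scene" or "top"; returns a dict with "color" (420x560x3 uint8, blue, green, red), "fx", "fy", "cx", "cy" (pixels), "R" (3x3) and "t" (3): a world point X has camera coordinates R X + t. Camera axes: x right, y down, z forward; pixel columns grow to the right and rows downward; lengths in m; the calibration is good to about 2 mm. A picture is of the moment at which its call begins. There is no depth.
- close_job(): hands the job in; it is judged then, once.
The state is a dict: "clock": time; "joint_pos": joint angles; "joint_vel": joint speeds; "tau": joint torques, N m; "ee_pos": TCP position; "ee_rot": TCP orientation; "wrist_force": force on the tool from outside, world axes, zero at the start; "wrist_torque": the same for the moment, N m; "opening": finger opening in m; "finger_force": force on a finger pad.
Only numpy, scipy, OpenCV 4.12 (cv2) and the standard library are available. Lean on these libraries where they do the work, as an engineer would, in place of code of your own. Each camera call takes 0.05 s, during which the arm holds its last target. There are 200 camera calls.

## Task

The stall's handcart wheel is up on the bench stand and is about to be pumped. Turn it by pushing on its spokes, one after another, until the valve is at the bottom of the wheel with its stem pointing straight up at the hub, then take your hand away and leave the wheel still. Push only the spokes, not the tyre or the valve, and leave the other things on the table where they are.

Things in the scene. Friction and masses are not known exactly. Their poses are not given: they have to be found in the camera images.
- stand: Fixed wheel stand: base plate 160 x 200 x 8 mm and a grey A-frame each side of the wheel (50 mm from its middle plane at the axle, 65 at the foot; 170 mm wide at the foot, 26 at the top, ending 10 mm above the axle). Origin on the table under the hub. x level along the axle, away from the robot (within 0.35 rad of straight ahead); y in the wheel's plane, to the robot's left; z up.
- hub (a point): Wheel centre, on the axle in the wheel's middle plane, 162 mm above the table; axes as the stand's. Grey hub: radius 22 mm, 34 mm either side of the middle plane; axle with nuts of radius 10 mm out to 62 mm. Grey rim: inner radius 90 mm, 30 mm wide. Between hub and rim five straight radial spokes, 72 degrees apart, with open windows between them.
- spoke_mid (a point): Middle (radius 56 mm, in the middle plane) of the spoke exactly opposite the valve; its z axis points outward along the spoke; the other four follow at 72 degrees. Each spoke is 12 mm wide in the wheel's plane. Spokes are dished: their outer faces stand 27 mm from the middle plane at radius 35 mm, 22 at 55 mm, 18 at 75 mm, on both sides.
- valve_tip (a point): Inner (brass) end of the black rubber valve stem, 55 mm from the wheel's centre, in the middle plane, midway between two spokes. The stem, 12 mm thick, reaches 35 mm inward from the rim. Its z axis points along the stem from rim to hub: it must end up pointing straight up, with this point straight below the hub.
- wheel (a joint): Turn of the wheel on its axle, rad. 0 or 2 pi: valve at the bottom, stem straight up. Grows clockwise as seen by the robot (top towards its right). Starts between 1.9 and 4.4. The bearing is stiff (about 0.1 N m, so 2 N at mid-spoke): the wheel stays where it is left, and turns either way.
- tyre: Black tyre on the wheel, 280 mm outer and 200 mm inner diameter, 40 mm thick (20 mm either side of the middle plane). Origin at the wheel's centre; turns with the wheel (z axis from valve through hub).
- valve: The valve itself: black rubber stem 12 mm thick, 17 at the rim, with a brass end. Origin at its foot on the rim, 91 mm from the wheel's centre; its z axis points along the stem towards the hub.
- pump: Bystander: mini hand pump, aluminium barrel 26 mm thick, black T-handle and head, about 235 mm long, 26 mm high (head lever 38 mm wide to one side), lying in front of the stand. Origin under its barrel's middle.
- spanner: Bystander: steel spanner 170 mm long, lying left of the wheel. Origin under its middle.
- tyre_lever: Bystander: black plastic tyre lever 130 mm long, 17 mm wide, lying right of the wheel. Origin under its middle.
- balm_tin: Bystander: flat aluminium tin, 68 mm across, 30 mm high, beyond the wheel to its right. Origin under its centre.
- dye_bottle: Bystander: small amber bottle, 44 mm across, 100 mm high, beyond the wheel to its left. Origin under its centre.
- mallet: Bystander: mallet lying down, pale head 50 x 90 x 46 mm, wooden handle 165 mm long. Origin under its head.
- wallet: Bystander: closed dark brown leather wallet 110 x 190 x 30 mm. Origin under its centre.
- wood_block: Bystander: light wooden block 160 x 110 x 32 mm. Origin under its centre.

How it is judged:
By the outcome, as a careful person would: the job done as asked, in the order asked, and still so for the second after the job is handed in, with the robot touching nothing.
It also fails if it takes over 64 s, if anything falls off the work surface, if the arm or the gripper's body presses on something with over 40 N, if the wrist force passes 120 N, or if a joint passes its speed limit or range.

## Working session

There is one attempt and no reset: what is moved stays moved. The work goes in short steps, Python scripts to look and compute and a tool call to move; the robot and the scene stay as the last step left them, time stands still between calls to the robot, and variables do not carry over. Pictures are saved under pics/ and viewed, at most 10 in all, crops included, and the job is handed in when it is done.

Besides the shell and the picture viewer there is one more tool, called as name(argument=value, ...) on one line, values as JSON. carry_out: Moves the arm, as the interface text tells. Its arguments: {"type":"object","properties":{"increments":{"type":"array","items":{"type":"array","items":{"type":"number"}}}},"required":["increments"]}

```bash
mkdir -p pics; python3 - <<'E'
from station import *
import cv2,numpy as np
o=get_obs();print({k:np.round(v,3) for k,v in o.items()})
for n in("scene","top"):
    s=snapshot(n);cv2.imwrite(f"pics/{n}0.png",s["color"]);print(n,s["fx"],s["fy"],s["cx"],s["cy"],np.round(s["R"],4).tolist(),np.round(s["t"],4))
E
```

```text
{'clock': np.float64(0.0), 'joint_pos': array([ 1.299,  0.322, -0.07 ,  1.452,  0.023,  1.371, -0.057]), 'joint_vel': array([ 0.001, -0.001, -0.   ,  0.001, -0.001,  0.001, -0.   ]), 'tau': array([ 1.0000e-03, -4.9358e+01, -3.8200e-01, -3.1433e+01,  1.3000e-02,
        1.1000e-02, -0.0000e+00]), 'ee_pos': array([ 0.183, -0.623,  0.247]), 'ee_rot': array([-0.001,  0.99 ,  0.142, -0.   ]), 'wrist_force': array([-0.466,  0.255, -0.033]), 'wrist_torque': array([-0.027,  0.013,  0.015]), 'finger_force': np.float64(0.0), 'opening': np.float64(0.085)}
scene 432.44129304422233 432.44129304422233 279.2294674609254 208.17263959625313 [[0.1479, 0.9889, 0.0171], [0.7227, -0.0963, -0.6845], [-0.6752, 0.1136, -0.7289]] [-0.1067 -0.2925  1.9239]
top 489.0125130897542 489.0125130897542 278.060260062641 211.2476203541476 [[0.0235, -0.9995, -0.0199], [-0.9954, -0.0216, -0.0936], [0.0931, 0.0221, -0.9954]] [0.0271 0.5819 1.5792]
```

View pics/scene0.png

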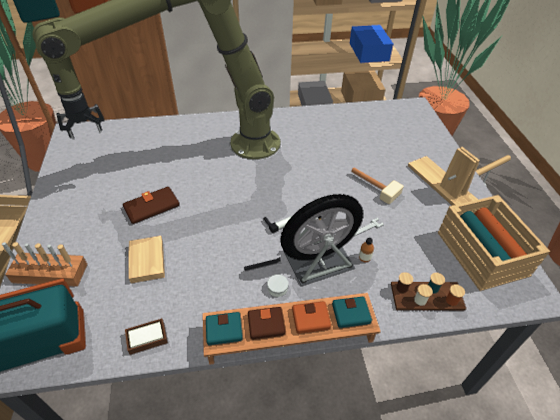

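View pics/top0.png

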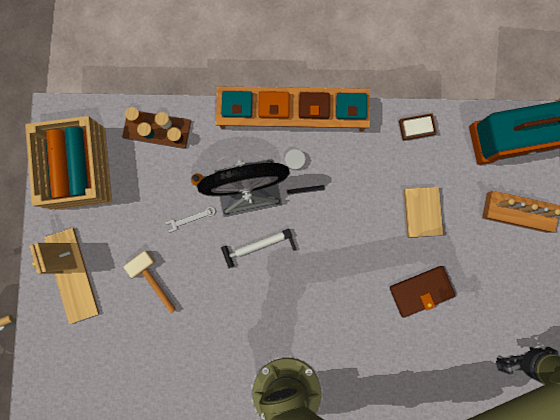

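```bash
python3 - <<'E'
import cv2,numpy as np
a=cv2.imread("pics/scene0.png")[180:290,230:390];b=cv2.imread("pics/top0.png")[145:225,185:345]
cv2.imwrite("pics/c0.png",cv2.resize(a,None,fx=5,fy=5,interpolation=2));cv2.imwrite("pics/d0.png",cv2.resize(b,None,fx=5,fy=5,interpolation=2))
E
```

```text
(no output)
```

View pics/c0.png

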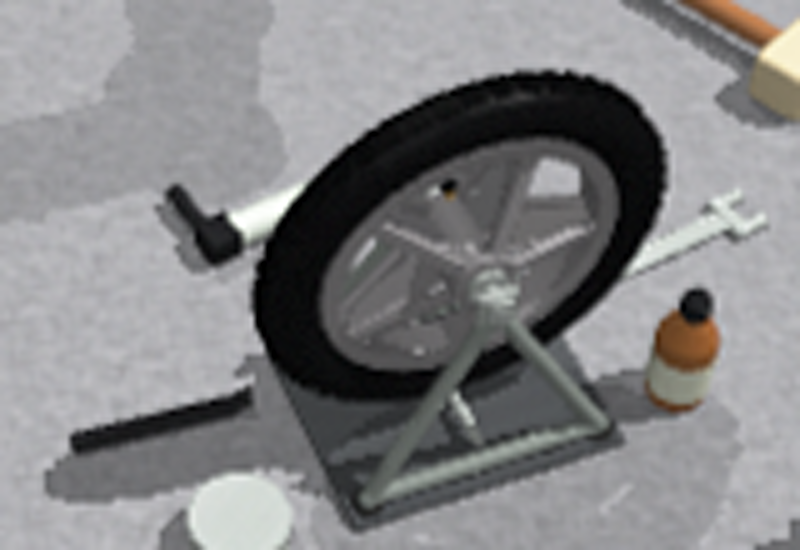

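View pics/d0.png

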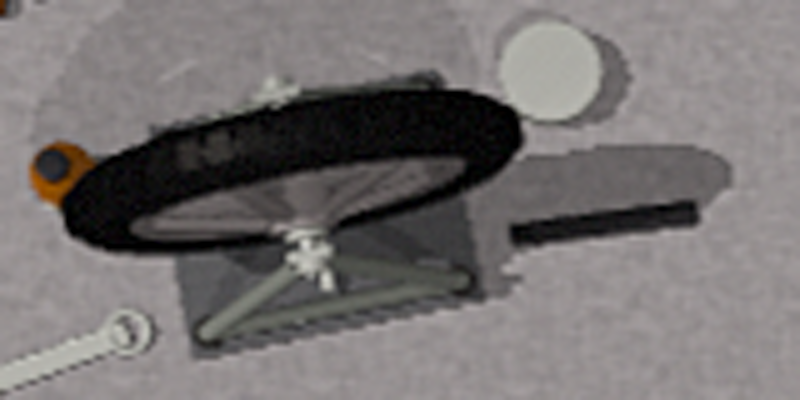

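```bash
cat > h.py <<'E'
import numpy as np,cv2
from station import *
def ray(s,uv):
    R=np.array(s["R"]);t=np.array(s["t"])
    d=R.T@np.array([(uv[0]-s["cx"])/s["fx"],(uv[1]-s["cy"])/s["fy"],1.]);return -R.T@t,d/np.linalg.norm(d)
def onz(s,uv,z):
    c,d=ray(s,uv);return c+d*(z-c[2])/d[2]
def proj(s,X):
    c=np.array(s["R"])@X+np.array(s["t"]);return np.array([s["fx"]*c[0]/c[2]+s["cx"],s["fy"]*c[1]/c[2]+s["cy"]])
def onplane(s,uv,p,n):
    c,d=ray(s,uv);return c+d*((p-c)@n)/(d@n)
E
python3 - <<'E'
from h import *
S=snapshot("scene");T=snapshot("top")
f=lambda o,u:(o[0]+(u[0]+.5)/5-.5,o[1]+(u[1]+.5)/5-.5)
so=(230,180);to=(185,145)
np.set_printoptions(precision=4,suppress=True)
nl,nr=[onz(T,f(to,u),.008) for u in((200,357),(490,300))]
fl,fr=[onz(S,f(so,u),.008) for u in((625,437),(355,530))]
print("plate",nl,nr,fl,fr,np.linalg.norm(nl-nr),np.linalg.norm(fl-fr),(nl+nr+fl+fr)/4)
print("yaws",[np.arctan2(-(a-b)[0],(a-b)[1]) for a,b in((nl,nr),(fl,fr))])
for u in((308,250),(325,285)):print("near nut",onz(T,f(to,u),.162))
print("far nut S",onz(S,f(so,(495,290)),.162))
print("far nut T",onz(T,f(to,(277,85)),.162))
for n,s,r in(("S",S,(170,275,275,370)),("T",T,(155,200,195,295))):
    g=s["color"].max(2).astype(np.uint8);m=np.zeros_like(g);m[r[0]:r[1],r[2]:r[3]]=(g[r[0]:r[1],r[2]:r[3]]<45)
    k,l,st,c=cv2.connectedComponentsWithStats(m);i=1+np.argmax(st[1:,4])
    h=cv2.convexHull(cv2.findContours((l==i).astype(np.uint8),0,1)[0][0]);M=cv2.moments(h)
    uv=(M["m10"]/M["m00"],M["m01"]/M["m00"]);print(n,st[i],uv,onz(s,uv,.162),cv2.fitEllipse(h))
E
```

```text
plate [0.5632 0.2183 0.008 ] [0.6055 0.0261 0.008 ] [0.7215 0.2572 0.008 ] [0.7691 0.063  0.008 ] 0.1968416085418561 0.19996160908280572 [0.6648 0.1411 0.008 ]
yaws [np.float64(0.21660662643840395), np.float64(0.24035252429475887)]
near nut [0.617  0.1348 0.162 ]
near nut [0.5959 0.1239 0.162 ]
far nut S [0.7057 0.155  0.162 ]
far nut T [0.7178 0.1567 0.162 ]
S [ 281  194   82   67 1792] (321.06153305203935, 226.97740857946553) [0.6598 0.141  0.162 ] ((321.025390625, 227.18235778808594), (54.426856994628906, 90.08423614501953), 58.68792724609375)
T [ 197  161   92   35 1450] (243.34931009440814, 178.7255708867909) [0.6653 0.1449 0.162 ] ((243.5341339111328, 178.6495819091797), (28.2390079498291, 95.28580474853516), 78.8970718383789)
```

```bash
cat >> h.py <<'E'
YAW=.225;H=np.array([.664,.142,.162]);X=np.array([np.cos(YAW),np.sin(YAW),0]);Y=np.array([-X[1],X[0],0]);Z=np.array([0,0,1.])
E
python3 - <<'E'
from h import *
S=snapshot("scene");c=S["color"]
f=lambda u:(230+(u[0]+.5)/5-.5,180+(u[1]+.5)/5-.5)
for u,off in(((448,192),0),((448,200),0),((448,182),0),((385,228),.02),((515,180),.02),((590,232),.02)):
    p=onplane(S,f(u),H+X*off,X)-H;print(u,"y,z",np.round([p@Y,p@Z,np.hypot(p@Y,p@Z)],4),"cw-from-up deg",np.degrees(np.arctan2(-p@Y,p@Z)).round(1))
print(c[214:224,314:326].tolist())
E
```

```text
(448, 192) y,z [-0.0134  0.0525  0.0542] cw-from-up deg 14.3
(448, 200) y,z [-0.0127  0.0448  0.0466] cw-from-up deg 15.8
(448, 182) y,z [-0.0143  0.062   0.0637] cw-from-up deg 13.0
(385, 228) y,z [-0.0653  0.0613  0.0896] cw-from-up deg 46.8
(515, 180) y,z [0.0204 0.0711 0.074 ] cw-from-up deg -16.0
(590, 232) y,z [ 0.0826 -0.0025  0.0827] cw-from-up deg -91.7
[[[37, 36, 36], [59, 58, 58], [75, 74, 74], [92, 91, 92], [89, 87, 90], [84, 83, 84], [86, 85, 86], [90, 88, 89], [88, 86, 87], [83, 81, 83], [82, 80, 82], [84, 82, 84]], [[77, 76, 76], [92, 90, 92], [89, 89, 89], [84, 83, 85], [83, 83, 84], [73, 73, 72], [78, 77, 77], [93, 92, 92], [96, 95, 95], [88, 87, 88], [84, 83, 84], [78, 77, 79]], [[92, 90, 91], [82, 81, 82], [82, 81, 82], [84, 83, 84], [65, 64, 65], [26, 26, 25], [20, 19, 19], [63, 62, 62], [91, 90, 91], [84, 83, 83], [78, 77, 78], [78, 77, 78]], [[83, 81, 82], [92, 92, 92], [121, 123, 121], [129, 131, 129], [28, 26, 26], [0, 0, 0], [23, 22, 24], [64, 64, 66], [86, 84, 85], [83, 82, 82], [88, 88, 88], [91, 90, 90]], [[87, 87, 86], [118, 119, 118], [164, 166, 164], [1
[... 378 characters left out ...]
0], [112, 112, 114], [102, 108, 113], [105, 109, 113], [105, 103, 104], [89, 87, 89], [85, 84, 85], [91, 89, 89], [88, 87, 86]], [[82, 80, 81], [85, 84, 85], [98, 97, 99], [108, 107, 109], [111, 110, 111], [114, 113, 114], [111, 110, 111], [110, 108, 109], [102, 101, 102], [91, 90, 91], [88, 87, 87], [89, 88, 88]], [[76, 75, 76], [82, 82, 82], [100, 100, 101], [106, 105, 107], [109, 108, 110], [113, 112, 113], [113, 111, 113], [110, 109, 111], [106, 104, 106], [97, 96, 96], [89, 88, 88], [88, 88, 87]], [[83, 82, 83], [87, 86, 86], [100, 99, 100], [102, 101, 103], [108, 106, 107], [112, 110, 112], [114, 113, 114], [113, 111, 113], [110, 107, 108], [106, 104, 105], [96, 94, 96], [88, 86, 87]]]
```

carry_out(increments=[[-1, 0.95, -0.99, -0.24, 0], [-1, 0.95, -0.99, -0.24, 0], [-1, 0.95, -0.99, -0.24, 0], [-1, 0.95, -0.99, -0.24, 0], [-1, 0.95, -0.99, -0.24, 0], [-1, 0.95, -0.99, -0.24, 0], [-1, 0.95, -0.99, -0.24, 0], [-1, 0.95, -0.99, -0.24, 0], [-1, 0.95, -0.99, -0.24, 0], [-1, 0.95, -0.99, -0.24, 0], [-1, 0.95, -0.99, -0.24, 0], [-1, 0.95, -0.99, -0.24, 0]])

```text
clock: 1.75
ee_pos: [0.3733, -0.2572, 0.3205]
ee_rot: [0.0, 0.99, 0.142, -0.0]
wrist_force: [0.4, -0.7, 0.6]
opening: 0.0853
finger_force: 0.0
```

carry_out(increments=[[-1, 0.95, -0.99, 0, 0], [-1, 0.95, -0.99, 0, 0], [-1, 0.95, -0.99, 0, 0], [-1, 0.95, -0.99, 0, 0], [-1, 0.95, -0.99, 0, 0], [-1, 0.95, -0.99, 0, 0], [-1, 0.95, -0.99, 0, 0], [-1, 0.95, -0.99, 0, 0], [-1, 0.95, -0.99, 0, 0], [-1, 0.95, -0.99, 0, 0], [-1, 0.95, -0.99, 0, 0], [-1, 0.95, -0.99, 0, 0]])

```text
clock: 3.25
ee_pos: [0.5631, 0.1077, 0.3203]
ee_rot: [0.0, 0.99, 0.142, 0.0]
wrist_force: [0.1, 0.5, 0.1]
opening: 0.0855
finger_force: 0.0
```

carry_out(increments=[[-1, 0, 0, 0, -0.96], [-1, 0, 0, 0, -0.96], [-1, 0, 0, 0, -0.96], [-1, 0, 0, 0, -0.96], [-1, 0, 0, 0, -0.96], [-1, 0, 0, 0, -0.96], [-1, 0, 0, 0, -0.96], [-1, 0, 0, 0, -0.96], [-1, 0, 0, 0, -0.96], [-1, 0, 0, 0, 0]])

```text
clock: 4.5
ee_pos: [0.5626, 0.1068, 0.3202]
ee_rot: [-0.0, 0.625, 0.781, -0.0]
wrist_force: [1.0, -0.7, 0.7]
opening: 0.0853
finger_force: 0.0
```

```bash
cat >> h.py <<'E'
from scipy.spatial.transform import Rotation
def tool():
    o=get_obs();q=o["ee_rot"];R=Rotation.from_quat([q[1],q[2],q[3],q[0]]).as_matrix();d=o["ee_pos"]-H
    print("clock",o["clock"],"pos",np.round(o["ee_pos"],4),"mm X,w,h",np.round(1000*np.array([d@X,-d@Y,d[2]]),1),"F(X,w,z)",np.round([o["wrist_force"]@X,-o["wrist_force"]@Y,o["wrist_force"][2]],1))
    print("tool y yaw",np.degrees(np.arctan2(R[1,1],R[0,1])).round(2),"toolz",np.round(R[:,2],3),"finger face",round(1000*(d@X)+57,1))
    return o,R
E
python3 - <<'E'
from h import *
o,R=tool()
S=snapshot("scene");T=snapshot("top")
cv2.imwrite("pics/p1.png",np.vstack([cv2.resize(S["color"][120:290,210:400],None,fx=3,fy=3)[:300],cv2.resize(T["color"][140:240,170:360],None,fx=3,fy=3)]))
p=o["ee_pos"]
for k in(4,17):
  for s in(1,-1):print(k,s,proj(S,p+R@[0,s*.05,k/1000]),proj(T,p+R@[0,s*.05,k/1000]))
E
```

```text
clock 4.5 pos [0.5626 0.1068 0.3202] mm X,w,h [-106.7   11.7  158.2] F(X,w,z) [0.9 0.9 0.7]
tool y yaw 12.67 toolz [-0.  0. -1.] finger face -49.7
4 1 [314.51505814 181.96825129] [247.57775837 189.53547958]
4 -1 [301.36270279 161.39601864] [254.65385597 225.68266497]
17 1 [314.18483244 185.1099121 ] [247.96747218 190.19172209]
17 -1 [301.13898047 164.53467433] [254.97740296 225.99126208]
```

View pics/p1.png

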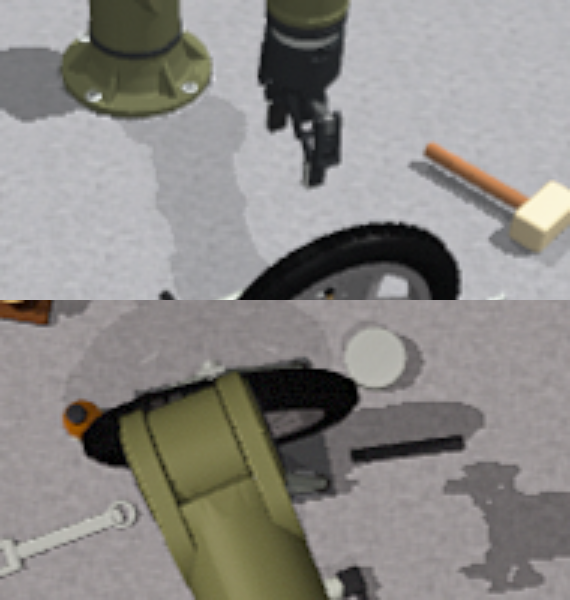

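carry_out(increments=[[-1, 0, 0, 0.93, -0.03], [-1, 0, 0, 0.93, 0], [-1, 0, 0, 0.93, 0], [-1, 0, 0, 0.93, 0], [-1, 0, 0, 0.92, 0], [-1, 0, 0, 0, 0], [-1, 0, 0.35, 0, 0], [-1, 0, 0.35, 0, 0], [-1, 0, 0, 0, 0]])

```text
clock: 5.72
ee_pos: [0.5794, 0.1108, 0.2044]
ee_rot: [-0.001, 0.622, 0.783, -0.001]
wrist_force: [-4.1, -1.0, -0.1]
opening: 0.0852
finger_force: 0.0
```

```bash
python3 - <<'E'
from h import *
o,R=tool()
S=snapshot("scene");T=snapshot("top")
cv2.imwrite("pics/p2.png",np.vstack([cv2.resize(S["color"][170:270,245:395],None,fx=4,fy=4,interpolation=2),cv2.resize(T["color"][155:205,185:335],None,fx=4,fy=4,interpolation=2)]))
E
```

```text
clock 5.725 pos [0.5794 0.1108 0.2044] mm X,w,h [-89.4  11.5  42.4] F(X,w,z) [-4.2  0.  -0.1]
tool y yaw 13.04 toolz [-0.003 -0.001 -1.   ] finger face -32.4
```

View pics/p2.png

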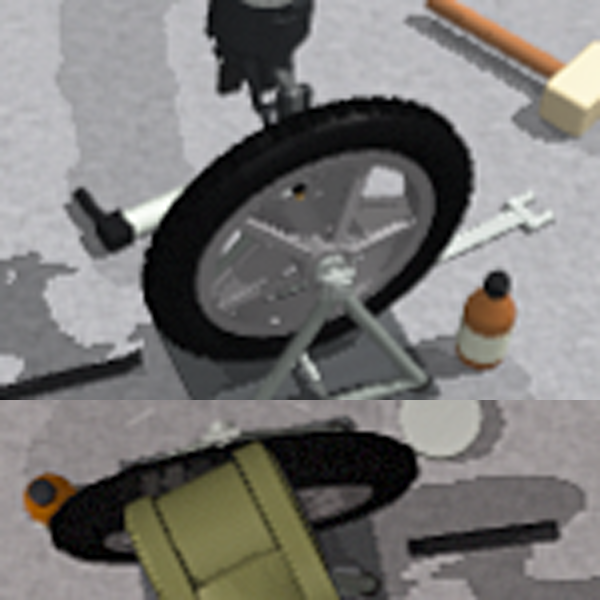

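carry_out(increments=[[-1, 0, -0.7, 0, 0], [-1, -0.43, 0, 0.53, 0], [-1, -0.43, 0, 0.53, 0], [-1, 0, 0, 0, 0], [-1, 0, 0.35, 0, 0], [-1, 0, 0.2, 0, 0], [-1, 0, 0.16, 0, 0], [-1, 0, 0, 0, 0]])

```text
clock: 6.82
ee_pos: [0.5851, 0.0905, 0.1779]
ee_rot: [-0.0, 0.622, 0.783, 0.0]
wrist_force: [-0.4, -0.6, 0.7]
opening: 0.0852
finger_force: 0.0
```

```bash
python3 - <<'E'
from h import *
tool()
E
```

```text
clock 6.825 pos [0.5851 0.0905 0.1779] mm X,w,h [-88.4  32.6  15.9] F(X,w,z) [-0.6  0.5  0.7]
tool y yaw 13.11 toolz [ 0.  0. -1.] finger face -31.4
```

carry_out(increments=[[-1, -0.1, 0.04, 0.25, 0], [-1, -0.08, 0, 0.25, 0], [-1, 0, 0, 0, 0]])

```text
clock: 7.2
ee_pos: [0.5863, 0.0853, 0.1644]
ee_rot: [-0.0, 0.622, 0.783, -0.001]
wrist_force: [0.1, -0.2, -0.6]
opening: 0.0853
finger_force: 0.0
```

carry_out(increments=[[-1, -0.1, 0, 0.25, 0], [-1, -0.1, 0, 0.25, 0], [-1, 0, 0, 0, 0]])

```text
clock: 7.58
ee_pos: [0.5873, 0.0801, 0.1517]
ee_rot: [-0.001, 0.622, 0.783, -0.001]
wrist_force: [-0.1, 0.5, 0.6]
opening: 0.0855
finger_force: 0.0
```

```bash
cat >> h.py <<'E'
def look(name):
    S=snapshot("scene");cv2.imwrite(f"pics/{name}.png",cv2.resize(S["color"][160:280,250:400],None,fx=5,fy=5,interpolation=2));return S
def brass(S):
    c=S["color"].astype(int);b,g,r=c[...,0],c[...,1],c[...,2]
    m=((r-b>=14)).astype(np.uint8);best=[]
    k,l,st,ce=cv2.connectedComponentsWithStats(m)
    for i in range(1,k):
        p=onplane(S,ce[i],H,X)-H;rr=np.hypot(p@Y,p@Z)
        if .04<rr<.07:best.append((ce[i].round(1).tolist(),int(st[i,4]),round(rr*1000,1),round(np.degrees(np.arctan2(-p@Y,p@Z)),1)))
    return best
E
python3 - <<'E'
from h import *
tool();print(brass(look("p3")))
E
```

```text
clock 7.575 pos [0.5873 0.0801 0.1517] mm X,w,h [-88.6  43.2 -10.3] F(X,w,z) [ 0.1 -0.5  0.6]
tool y yaw 13.03 toolz [-0.002 -0.001 -1.   ] finger face -31.6
[([315.1, 221.1], 8, np.float64(50.6), np.float64(31.5))]
```

carry_out(increments=[[-1, -0.06, 0, 0.22, 0], [-1, -0.06, 0, 0.22, 0], [-1, -0.06, 0, 0.22, 0], [-1, 0, 0, 0.2, 0], [-1, 0, 0, 0, 0]])

```text
clock: 8.25
ee_pos: [0.5882, 0.0766, 0.1303]
ee_rot: [-0.001, 0.622, 0.783, -0.001]
wrist_force: [-0.6, -0.1, -0.1]
opening: 0.0857
finger_force: 0.0
```

```bash
python3 - <<'E'
from h import *
tool();print(brass(look("p4")))
E
```

```text
clock 8.25 pos [0.5882 0.0766 0.1303] mm X,w,h [-88.5  46.8 -31.7] F(X,w,z) [-0.6 -0.1 -0.1]
tool y yaw 13.08 toolz [-0.002  0.    -1.   ] finger face -31.5
[([309.9, 225.7], 9, np.float64(51.6), np.float64(56.5))]
```

View pics/p4.png

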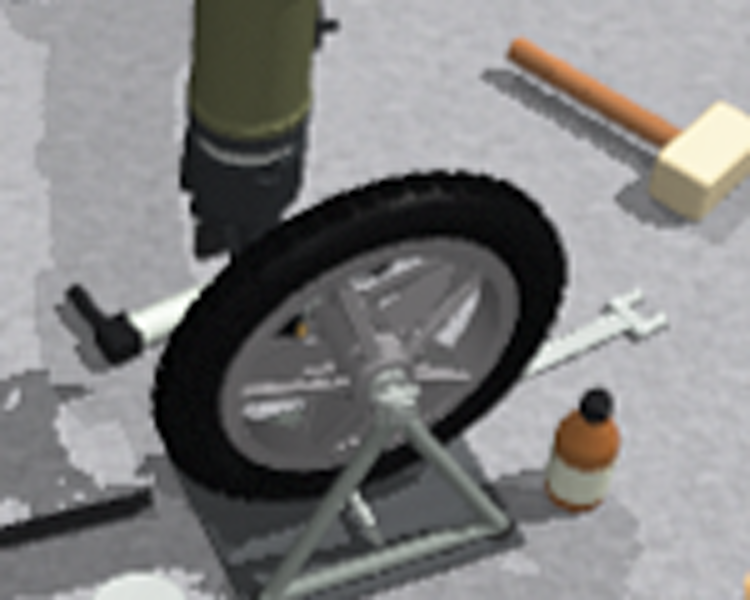

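carry_out(increments=[[-1, -0.1, -0.2, -0.8, 0], [-1, 0, -0.3, -1, 0], [-1, 0, -0.5, -0.6, 0], [-1, 0.9, 0, 0, 0], [-1, 1, 0, 0, 0], [-1, 1, 0, 0, 0], [-1, 1, 0, 0, 0], [-1, 1, 0, 0, 0], [-1, 0.15, 0, 0.6, 0], [-1, 0, 0, 0.9, 0], [-1, 0, 0, 0.9, 0], [-1, 0, 0, 0, 0]])

```text
clock: 9.8
ee_pos: [0.5354, 0.1899, 0.129]
ee_rot: [-0.001, 0.622, 0.783, -0.002]
wrist_force: [0.0, 0.2, 0.3]
opening: 0.0853
finger_force: 0.0
```

carry_out(increments=[[-1, 0, 0.5, 0, 0], [-1, 0, 0.3, 0, 0], [-1, 0, 0.2, 0, 0], [-1, 0, 0, 0, 0]])

```text
clock: 10.3
ee_pos: [0.5613, 0.1975, 0.1315]
ee_rot: [-0.0, 0.622, 0.783, 0.0]
wrist_force: [0.1, -0.7, 0.3]
opening: 0.0851
finger_force: 0.0
```

```bash
python3 - <<'E'
from h import *
tool();print(brass(look("p5")))
E
```

```text
clock 10.3 pos [0.5613 0.1975 0.1315] mm X,w,h [-87.7 -77.  -30.5] F(X,w,z) [-0.   0.7  0.3]
tool y yaw 13.08 toolz [ 0.  0. -1.] finger face -30.7
[([309.9, 225.7], 9, np.float64(51.6), np.float64(56.5))]
```

carry_out(increments=[[-1, -0.24, 0, -0.12, 0], [-1, -0.24, 0, -0.14, 0], [-1, -0.24, 0, -0.14, 0], [-1, -0.24, 0, -0.14, 0], [-1, -0.24, 0, -0.14, 0], [-1, -0.24, 0, -0.14, 0], [-1, -0.2, 0, -0.14, 0], [-1, 0, 0, 0, 0]])

```text
clock: 11.35
ee_pos: [0.5712, 0.1561, 0.1558]
ee_rot: [0.001, 0.623, 0.782, 0.0]
wrist_force: [0.7, 0.3, -0.3]
opening: 0.0856
finger_force: 0.0
```

```bash
python3 - <<'E'
from h import *
tool();print(brass(look("p6")))
E
```

```text
clock 11.35 pos [0.5712 0.1561 0.1558] mm X,w,h [-87.3 -34.4  -6.2] F(X,w,z) [ 0.7 -0.1 -0.3]
tool y yaw 12.98 toolz [ 0.002 -0.001 -1.   ] finger face -30.3
[([305.2, 234.8], 11, np.float64(57.4), np.float64(100.3))]
```

carry_out(increments=[[-1, 0.2, -0.3, -0.3, 0], [-1, 0, -0.4, -0.6, 0], [-1, 0, -0.3, -0.5, 0], [-1, -0.8, 0, 0, 0], [-1, -0.8, 0, 0, 0], [-1, -0.8, 0, 0, 0], [-1, -0.8, 0, 0, 0], [-1, 0, 0, 0.84, 0], [-1, 0, 0.5, 0, 0], [-1, 0, 0.3, 0, 0], [-1, 0, 0.16, 0, 0], [-1, 0, 0, 0, 0]])

```text
clock: 12.9
ee_pos: [0.5865, 0.0849, 0.1695]
ee_rot: [-0.0, 0.622, 0.783, 0.0]
wrist_force: [-0.4, 0.7, -0.3]
opening: 0.0853
finger_force: 0.0
```

```bash
python3 - <<'E'
from h import *
tool();print(brass(look("p7")))
E
```

```text
clock 12.9 pos [0.5865 0.0849 0.1695] mm X,w,h [-88.3  38.4   7.5] F(X,w,z) [-0.2 -0.8 -0.3]
tool y yaw 13.14 toolz [ 0.     0.001 -1.   ] finger face -31.3
[([305.2, 235.0], 10, np.float64(57.4), np.float64(101.2))]
```

carry_out(increments=[[-1, -0.06, 0, 0.22, 0], [-1, -0.06, 0, 0.22, 0], [-1, -0.06, 0, 0.22, 0], [-1, -0.06, 0, 0.22, 0], [-1, -0.06, 0, 0.22, 0], [-1, -0.04, 0, 0.22, 0], [-1, 0, 0, 0.22, 0], [-1, 0, 0, 0, 0]])

```text
clock: 13.95
ee_pos: [0.588, 0.0763, 0.1301]
ee_rot: [-0.001, 0.622, 0.783, 0.0]
wrist_force: [-0.5, 1.3, 0.8]
opening: 0.0854
finger_force: 0.0
```

```bash
python3 - <<'E'
from h import *
tool();print(brass(look("p8")))
E
```

```text
clock 13.95 pos [0.588  0.0763 0.1301] mm X,w,h [-88.8  47.1 -31.9] F(X,w,z) [-0.2 -1.4  0.8]
tool y yaw 13.11 toolz [-0.     0.001 -1.   ] finger face -31.8
[([307.5, 240.0], 10, np.float64(61.6), np.float64(131.3))]
```

carry_out(increments=[[-1, -0.1, -0.2, -0.8, 0], [-1, 0, -0.3, -1, 0], [-1, 0, -0.5, -0.6, 0], [-1, 0.9, 0, 0, 0], [-1, 1, 0, 0, 0], [-1, 1, 0, 0, 0], [-1, 1, 0, 0, 0], [-1, 1, 0, 0, 0], [-1, 0.15, 0, 0.6, 0], [-1, 0, 0, 0.9, 0], [-1, 0, 0, 0.9, 0], [-1, 0, 0, 0, 0]])

```text
clock: 15.5
ee_pos: [0.5346, 0.189, 0.1286]
ee_rot: [-0.001, 0.622, 0.783, -0.002]
wrist_force: [1.4, 0.3, -0.1]
opening: 0.085
finger_force: 0.0
```

carry_out(increments=[[-1, 0, 0.5, 0, 0], [-1, 0, 0.3, 0, 0], [-1, 0, 0.2, 0, 0], [-1, 0, 0, 0, 0]])

```text
clock: 16.0
ee_pos: [0.5606, 0.1965, 0.131]
ee_rot: [-0.0, 0.622, 0.783, 0.0]
wrist_force: [0.5, -0.2, 0.1]
opening: 0.0856
finger_force: 0.0
```

carry_out(increments=[[-1, -0.24, 0, -0.12, 0], [-1, -0.24, 0, -0.14, 0], [-1, -0.24, 0, -0.14, 0], [-1, -0.24, 0, -0.14, 0], [-1, -0.24, 0, -0.14, 0], [-1, -0.24, 0, -0.14, 0], [-1, -0.2, 0, -0.14, 0], [-1, 0, 0, 0, 0]])

```text
clock: 17.0
ee_pos: [0.5703, 0.1552, 0.1553]
ee_rot: [0.001, 0.623, 0.783, 0.0]
wrist_force: [-0.1, -0.3, -0.7]
opening: 0.0857
finger_force: 0.0
```

```bash
python3 - <<'E'
from h import *
tool();print(brass(look("p9")))
E
```

```text
clock 17.0 pos [0.5703 0.1552 0.1553] mm X,w,h [-88.4 -33.8  -6.7] F(X,w,z) [-0.2  0.3 -0.7]
tool y yaw 12.99 toolz [ 0.002 -0.001 -1.   ] finger face -31.4
[]
```

View pics/p9.png

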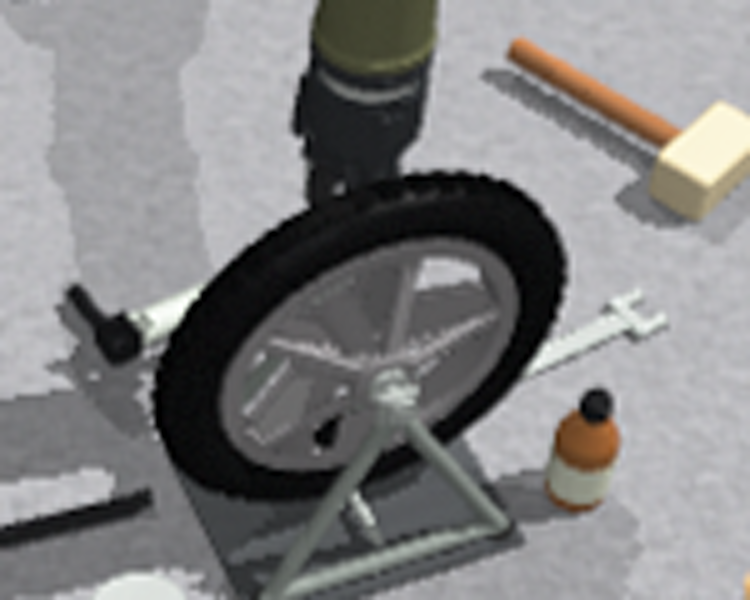

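```bash
cat >> h.py <<'E'
def ang(S,u,off=.018):
    p=onplane(S,(250+(u[0]+.5)/5-.5,160+(u[1]+.5)/5-.5),H+X*off,X)-H
    return np.round([np.hypot(p@Y,p@Z)*1000,np.degrees(np.arctan2(-p@Y,p@Z))],1)
E
python3 - <<'E'
from h import *
S=look("p10")
for u,o in(((325,433),.004),((332,420),.004),((320,441),.004),((413,280),.0175),((405,310),.021),((280,345),.018),((310,352),.021),((490,320),.018),((460,335),.021)):print(u,ang(S,u,o))
# expected pixels (5x crop) for wheel at target
for th in(0,72,-72):
  for r,off in((.04,.0255),(.075,.018)):
    for e in(-.006,.006):
      t=np.radians(th);P=H+X*off+r*(-Y*np.sin(t)+Z*np.cos(t))+e*(-Y*np.cos(t)-Z*np.sin(t))
      q=proj(S,P);print(th,r,e,np.round([(q[0]-250+.5)*5-.5,(q[1]-160+.5)*5-.5]))
print("axle end",[(np.array(proj(S,H+X*o))-[250,160])*5 for o in(.034,.062)])
E
```

```text
(325, 433) [ 82.3 166.2]
(332, 420) [ 69.8 167.1]
(320, 441) [ 90.  165.4]
(413, 280) [ 71.5 -16.8]
(405, 310) [ 49.  -19.1]
(280, 345) [79.7 56.6]
(310, 352) [57.2 55.3]
(490, 320) [ 82.5 -85. ]
(460, 335) [ 59.8 -85.2]
0 0.04 -0.006 [392. 326.]
0 0.04 0.006 [375. 331.]
0 0.075 -0.006 [393. 280.]
0 0.075 0.006 [375. 285.]
72 0.04 -0.006 [327. 368.]
72 0.04 0.006 [320. 381.]
72 0.075 -0.006 [274. 362.]
72 0.075 0.006 [268. 376.]
-72 0.04 -0.006 [436. 347.]
-72 0.04 0.006 [432. 336.]
-72 0.075 -0.006 [479. 313.]
-72 0.075 0.006 [477. 303.]
axle end [array([381.39957423, 378.39771453]), array([401.07528343, 411.211107  ])]
```

carry_out(increments=[[-1, 0.2, -0.3, -0.3, 0], [-1, 0, -0.4, -0.6, 0], [-1, 0, -0.3, -0.5, 0], [-1, -0.8, 0, 0, 0], [-1, -0.8, 0, 0, 0], [-1, -0.8, 0, 0, 0], [-1, -0.8, 0, 0, 0], [-1, 0, 0, 0.7, 0], [-1, 0, 0.5, 0, 0], [-1, 0, 0.3, 0, 0], [-1, 0, 0.2, 0, 0], [-1, 0, 0, 0, 0]])

```text
clock: 18.6
ee_pos: [0.5867, 0.0841, 0.1724]
ee_rot: [-0.0, 0.622, 0.783, 0.0]
wrist_force: [-1.1, -0.8, 0.1]
opening: 0.085
finger_force: 0.0
```

carry_out(increments=[[-1, -0.06, 0, 0.22, 0], [-1, -0.06, 0, 0.22, 0], [-1, -0.06, 0, 0.22, 0], [-1, -0.04, 0, 0.2, 0], [-1, 0, 0, 0, 0]])

```text
clock: 19.23
ee_pos: [0.5874, 0.0776, 0.1501]
ee_rot: [-0.0, 0.622, 0.783, -0.0]
wrist_force: [0.6, 0.0, 0.1]
opening: 0.0854
finger_force: 0.0
```

```bash
python3 - <<'E'
from h import *
tool();S=look("p11");a=cv2.imread("pics/p9.png");b=cv2.imread("pics/p11.png")
c=S["color"][205:265,290:355]
# dark stem inside the wheel
g=S["color"].max(2);best=[]
m=(g<40).astype(np.uint8);k,l,st,ce=cv2.connectedComponentsWithStats(m)
for i in range(1,k):
    if st[i,4]>=4:
        p=onplane(S,ce[i],H+X*.004,X)-H;r=np.hypot(p@Y,p@Z)
        if r<.1:print(ce[i],st[i,4],r.round(4),np.degrees(np.arctan2(-p@Y,p@Z)).round(1))
E
```

```text
clock 19.225 pos [0.5874 0.0776 0.1501] mm X,w,h [-89.   45.7 -11.9] F(X,w,z) [0.6 0.1 0.1]
tool y yaw 13.06 toolz [-0.001  0.    -1.   ] finger face -32.0
[314.39114043 217.56833176] 2122 0.0738 26.3
[318.4        245.33333333] 15 0.0818 176.0
```

View pics/p11.png

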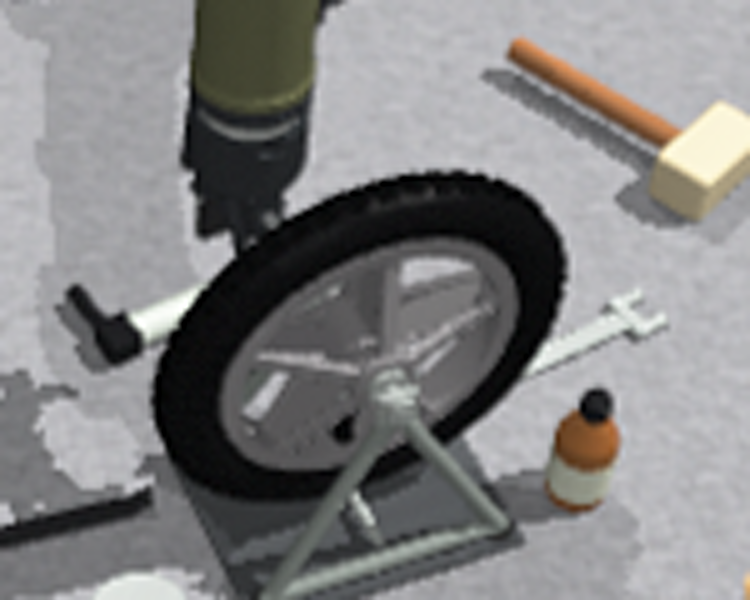

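carry_out(increments=[[-1, 0, 0, 0.13, 0], [-1, 0, 0, 0, 0]])

```text
clock: 19.52
ee_pos: [0.5877, 0.0782, 0.1475]
ee_rot: [-0.0, 0.622, 0.783, 0.0]
wrist_force: [-0.1, -0.2, 0.9]
opening: 0.0856
finger_force: 0.0
```

```bash
cat >> h.py <<'E'
def meas():
    S=snapshot("scene");tool();cv2.imwrite("pics/m.png",cv2.resize(S["color"][200:255,290:355],None,fx=10,fy=10,interpolation=2))
    g=cv2.cvtColor(S["color"],cv2.COLOR_BGR2GRAY)
    # unroll the far faces: grey vs angle around three spokes, dished radii
    for c in(0,72,-72):
        prof=[]
        A=np.arange(c-16,c+17,2.)
        for a in A:
            t=np.radians(a);v=[]
            for r,off in((.05,.0232),(.055,.022),(.06,.021),(.065,.02),(.07,.019),(.075,.018)):
                q=proj(S,H+X*off+r*(-Y*np.sin(t)+Z*np.cos(t)))
                v.append(cv2.getRectSubPix(g,(1,1),(float(q[0]),float(q[1])))[0,0])
            prof.append(int(np.mean(v)))
        print(c,prof)
E
python3 - <<'E'
from h import *
meas()
E
```

```text
clock 19.575 pos [0.5876 0.0782 0.1475] mm X,w,h [-88.7  45.2 -14.5] F(X,w,z) [ 0.4 -1.6  0.9]
tool y yaw 13.1 toolz [ 0.  0. -1.] finger face -31.7
0 [123, 125, 127, 131, 125, 118, 113, 112, 103, 92, 79, 74, 73, 72, 73, 74, 79]
72 [93, 107, 127, 145, 154, 151, 132, 105, 93, 94, 103, 111, 122, 128, 129, 129, 129]
-72 [104, 102, 101, 102, 103, 106, 113, 124, 136, 138, 137, 132, 125, 120, 118, 117, 119]
```

```bash
python3 - <<'E'
from h import *
S=snapshot("scene");x0,y0,k=290,195,10
im=cv2.resize(S["color"][y0:y0+60,x0:x0+75],None,fx=k,fy=k,interpolation=2)
def dot(P,c):
    q=proj(S,P);cv2.circle(im,(int((q[0]-x0+.5)*k),int((q[1]-y0+.5)*k)),2,c,-1)
for th in(0,72,-72,144,-144):
  t=np.radians(th)
  for r,off in((.035,.027),(.055,.022),(.075,.018),(.09,.015)):
    for e in(-.006,.006):dot(H+X*off+r*(-Y*np.sin(t)+Z*np.cos(t))+e*(-Y*np.cos(t)-Z*np.sin(t)),(0,0,255))
for a in np.radians(np.arange(0,360,15)):
  d=Y*np.cos(a)+Z*np.sin(a)
  dot(H+X*.062+.01*d,(0,255,0));dot(H+X*.034+.022*d,(255,0,0));dot(H+X*.015+.09*d,(255,255,0));dot(H+X*.012+.14*d,(0,255,255))
cv2.imwrite("pics/fin.png",im)
E
```

```text
(no output)
```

View pics/fin.png

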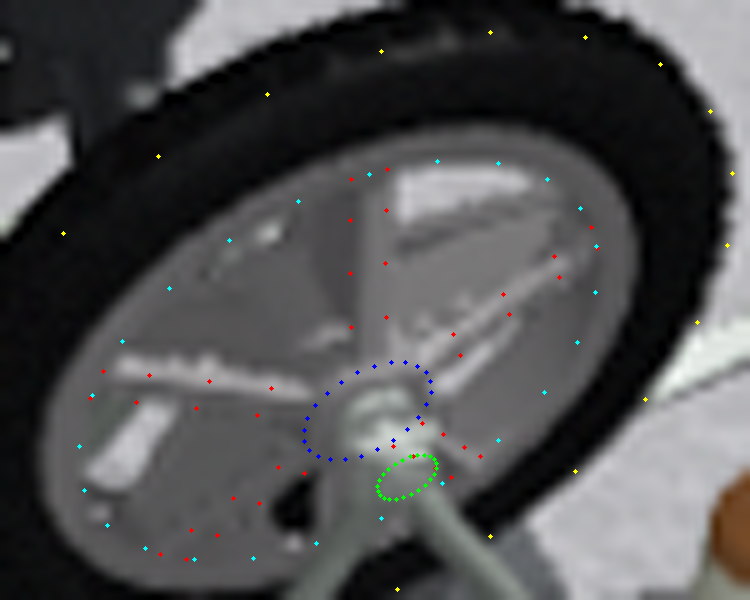

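```bash
python3 - <<'E'
from h import *
S=snapshot("scene");g=cv2.cvtColor(S["color"],cv2.COLOR_BGR2GRAY).astype(float)
print(g[213:231,320:334].astype(int))
f=lambda P:((proj(S,P)-[290,195]+.5)*10).round()
for a in(172,176,180):
  t=np.radians(a);d=-Y*np.sin(t)+Z*np.cos(t);n=-Y*np.cos(t)-Z*np.sin(t)
  print(a,[f(H+X*.006*0+r*d+n*e) for r in(.055,.07,.091) for e in(.006,-.006)])
print(g[240:252,315:326].astype(int))
E
```

```text
[[ 92  87  87  84  81  82  85  86 102 140 195 193 191 188]
 [ 88  86  83  75  69  71  89 103 113 138 190 189 189 191]
 [ 87  80  72  73  73  74  94 114 116 149 196 187 181 185]
 [ 81  78  72  73  73  75  95 112 113 140 183 166 143 135]
 [ 80  78  73  74  72  75  95 114 111 116 139 117 111 110]
 [ 80  77  74  73  72  76  97 114 114 114 110 106 100  89]
 [ 82  78  72  72  71  75  98 113 113 104  84  85  90 100]
 [ 88  76  73  73  73  77  98 114 114 105  94 107 112 122]
 [ 87  76  74  73  74  81  99 112 117 122 114 122 121 120]
 [ 89  82  73  73  73  81 102 113 115 118 120 121 121 120]
 [ 91  87  73  72  71  79 104 113 115 120 119 120 120 120]
 [ 92  90  82  72  71  79 104 112 115 120 121 120 120 120]
 [ 91  91  86  74  72  81 105 112 116 120 119 120 119 120]
 [ 90  91  88  80  74  81 105 112 115 122 119 125 136 119]
 [ 89  95 110 113 106  84 105 111 120 136 117 132 149 131]
 [ 98 113 139 134 127  88 106 111 126 151 130 126 123 159]
 [108 115 114  87  84  83 107 110 121 152 154 146 169 171]
 [ 87  87  88  89  88  87 108 118 127 154 152 157 181 159]]
172 [array([302., 446.]), array([269.
[... 220 characters left out ...]
.])]
180 [array([323., 439.]), array([290., 449.]), array([319., 468.]), array([286., 478.]), array([314., 507.]), array([281., 517.])]
[[ 87  82  78  87  90  89  86  85  88 100 111]
 [ 84  84  90  91  91  81  73  82  85  94  98]
 [ 86  89  89  87  73  61  48  82  90  91 101]
 [ 89  90  82  67  31  10  49  94  91  90  99]
 [ 90  86  67  30   5  16  53  94  89  89  98]
 [ 87  88  33   5  12  14  53  94  88  80  91]
 [ 87  80  29   7   8   6  48  94  85  83  90]
 [ 88  85  56  11   1  10  51  87  81  90  95]
 [ 88  89  83  68  90  54  71  82  87  93  95]
 [ 87  87  87 109 137  91  86  84  91  95  96]
 [ 88  89  88  89  87  85  83  90  97 101  93]
 [ 90  93  92  89  83  78  87  98 106 101  58]]
```

carry_out(increments=[[-1, 0, 0, 0.05, 0], [-1, 0, 0, 0, 0]])

```text
clock: 19.92
ee_pos: [0.5877, 0.0778, 0.1463]
ee_rot: [0.0, 0.622, 0.783, 0.0]
wrist_force: [0.8, -1.1, 1.2]
opening: 0.0852
finger_force: 0.0
```

```bash
cat >> h.py <<'E'
def edge():
    S=snapshot("scene");g=cv2.cvtColor(S["color"],cv2.COLOR_BGR2GRAY).astype(float)
    rows=np.arange(215,227);cols=[]
    for r in rows:
        for c in range(323,328):
            if g[r,c]<94<=g[r,c+1]:cols.append(c+(94-g[r,c])/(g[r,c+1]-g[r,c]));break
        else:cols.append(np.nan)
    cols=np.array(cols);ok=~np.isnan(cols);p=np.polyfit(rows[ok],cols[ok],1)
    print("edge at 221",np.polyval(p,221),"slope",p[0])
    def ex(a):
        t=np.radians(a);return [proj(S,H+X*o+r*(-Y*np.sin(t)+Z*np.cos(t))+.006*(-Y*np.cos(t)-Z*np.sin(t))) for r,o in((.045,.0245),(.075,.018))]
    for a in(-3,0,3):
        e=ex(a);print(a,"slope",(e[1]-e[0])[0]/(e[1]-e[0])[1],"at221",np.interp(221,[e[1][1],e[0][1]],[e[1][0],e[0][0]]))
    tops=[]
    for r in range(243,248):
        for c in range(322,312,-1):
            if g[r,c]<50<=g[r,c-1]and c<321:tops.append((r,round(c-(50-g[r,c])/(g[r,c-1]-g[r,c]),2)));break
    print("stem left",tops)
E
python3 - <<'E'
from h import *
tool();edge()
E
```

```text
clock 19.925 pos [0.5877 0.0778 0.1463] mm X,w,h [-88.6  45.5 -15.7] F(X,w,z) [0.5 1.3 1.2]
tool y yaw 13.07 toolz [ 0. -0. -1.] finger face -31.6
edge at 221 325.2963053380422 slope 0.0118353597560369
-3 slope -0.058527085876746515 at221 325.4816292046608
0 slope -0.00010573751382157368 at221 324.58215525555033
3 slope 0.0607862079305077 at221 323.64210006460263
stem left [(243, np.float64(319.42)), (244, np.float64(317.93)), (245, np.float64(317.39)), (246, np.float64(317.18)), (247, np.float64(317.54))]
```

carry_out(increments=[[-1, 0, 0, -0.25, 0], [-1, 0, -0.2, -0.5, 0], [-1, 0, -0.5, -0.5, 0], [-1, 0, -0.5, -0.5, 0], [-1, 0, 0, -1, 0], [-1, 0, -0.5, -1, 0], [-1, 0, -0.5, -1, 0], [-1, 0, -0.5, -1, 0], [-1, 0, -0.5, -1, 0], [-1, 0, 0, 0, 0], [-1, 0, 0, 0, 0]])

```text
clock: 21.35
ee_pos: [0.5095, 0.0596, 0.3148]
ee_rot: [0.0, 0.622, 0.783, -0.0]
wrist_force: [-1.3, -0.4, -0.3]
opening: 0.0853
finger_force: 0.0
```

```bash
python3 - <<'E'
from h import *
tool();edge();meas()
S0=cv2.imread("pics/scene0.png");S=snapshot("scene")["color"];d=cv2.absdiff(S0,S).max(2)
for n,(a,b,c,e) in {"mallet":(165,205,345,405),"wallet":(185,225,120,185),"tin":(270,300,262,292),"bottle":(235,265,358,376),"lever":(255,275,243,282),"spanner":(215,235,362,385),"block":(235,280,125,165)}.items():print(n,(d[a:b,c:e]>60).sum())
E
```

```text
clock 21.35 pos [0.5095 0.0596 0.3148] mm X,w,h [-169.    45.8  152.8] F(X,w,z) [-1.4  0.1 -0.3]
tool y yaw 13.06 toolz [-0.    -0.001 -1.   ] finger face -112.0
edge at 221 325.3414571257845 slope 0.0077106865720221055
-3 slope -0.058527085876746515 at221 325.4816292046608
0 slope -0.00010573751382157368 at221 324.58215525555033
3 slope 0.0607862079305077 at221 323.64210006460263
stem left [(243, np.float64(319.41)), (244, np.float64(317.88)), (245, np.float64(317.38)), (246, np.float64(317.16)), (247, np.float64(317.5))]
clock 21.45 pos [0.5094 0.0597 0.3142] mm X,w,h [-169.1   45.7  152.2] F(X,w,z) [-0.2  0.4  0.3]
tool y yaw 13.09 toolz [-0.002  0.    -1.   ] finger face -112.1
0 [109, 113, 116, 117, 115, 114, 112, 111, 109, 102, 88, 77, 72, 70, 71, 72, 76]
72 [85, 99, 113, 131, 145, 152, 141, 117, 95, 89, 94, 101, 111, 118, 119, 119, 121]
-72 [107, 105, 104, 102, 101, 102, 108, 117, 128, 134, 135, 134, 127, 121, 118, 118, 118]
mallet 0
wallet 388
tin 0
bottle 0
lever 0
spanner 0
block 211
```

```bash
python3 -c "
from station import *
print(close_job())"
```

```text
the job is handed in; nothing more can be done
None
```

I turned the wheel with five spoke pushes until the valve is at the bottom, stem up at the hub (estimated within 1–2°), backed the hand clear and handed the job in; I also brushed the tyre's side once at about 4 N without turning the wheel, pushed with the open finger's knuckle rather than its tip, and saw no change at the mallet, tin, bottle, lever or spanner, but did not check the pump and put the picture changes at the wallet and block down to the arm's shadow.

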